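# Call the helper and show which sandwich was missed

## Task

One open sandwich on the board was missed: it has its cheese but no half gherkin on top. Call the helper by pressing the counter bell's plunger right down and letting it up, then point down at the missed sandwich with your fingertips a few centimetres above its middle and keep still for two full seconds, then point in the same way at the bowl of gherkins that are to go on it, and finish while still pointing there. Touch nothing but the bell, leave everything standing where it is, and carry your hand high when you cross the rest of the food, so that you never seem to point at another sandwich or at the tomatoes.

Things in the scene. Friction and masses are not known exactly. Their poses are not given: they have to be found in the camera images.
- plunger_top (a point): The top of the plunger of the counter bell: a steel dome 75 mm across on a black base 85 mm across, the bell standing loose on the table. The plunger is a steel button 20 mm across on the middle of the dome; its top is 64 mm above the table and it moves straight down.
- bell_plunger (a joint): How far the bell's plunger is pressed down, in m: 0 up, 0.005 right down (the bell rings over the last 1.5 mm). A spring brings it back; it starts to move at about 1 N and is right down at about 4 N.
- bell: The whole counter bell, about 280 g, 64 mm high, origin at the centre of its underside. It may stand left or right of the board, near or far.
- board: The dark wooden sandwich board, 250 x 300 mm, 18 mm thick, lying on the table with six open sandwiches in two rows (along its x) of three (along its y), 104 and 92 mm apart. Origin at the centre of its underside. It does not move.
- slice_bare: The missed open sandwich: an oval slice of bread 88 x 60 mm (long along its x), 16 mm thick, with a flat slice of cheese on it (20 mm high in all) and no gherkin. Loose on the board, 45 g, in any of the six places. Origin at the centre of its underside.
- bare_top (a point): The middle of the upper face of the missed sandwich's cheese, 20 mm above its underside (38 mm above the table).
- slice_1: An open sandwich like the missed one, but finished: half a gherkin, about 50 mm long, lies on its cheese and brings it to 29 mm high. Origin at the centre of its underside; x along its length.
- slice_2: An open sandwich like the missed one, but finished: half a gherkin, about 50 mm long, lies on its cheese and brings it to 29 mm high. Origin at the centre of its underside; x along its length.
- slice_3: An open sandwich like the missed one, but finished: half a gherkin, about 50 mm long, lies on its cheese and brings it to 29 mm high. Origin at the centre of its underside; x along its length.
- slice_4: An open sandwich like the missed one, but finished: half a gherkin, about 50 mm long, lies on its cheese and brings it to 29 mm high. Origin at the centre of its underside; x along its length.
- slice_5: An open sandwich like the missed one, but finished: half a gherkin, about 50 mm long, lies on its cheese and brings it to 29 mm high. Origin at the centre of its underside; x along its length.
- gherkin_bowl: A round white bowl, 110 mm across the rim and 55 mm high, origin at the centre of its underside, heaped with whole gherkins (long, with rounded ends, 19 mm thick) that rise to 70 mm. Loose, about 420 g. It may stand left or right of the board, near or far.
- gherkin_top (a point): The top of the heap of gherkins in the middle of their bowl, 70 mm above the table.
- tomato_bowl: A round white bowl, 110 mm across the rim and 55 mm high, origin at the centre of its underside, the same kind as the gherkin bowl but heaped with small round tomatoes that rise to 69 mm. To be left alone.
- jar: A closed glass jar with a metal lid, 74 mm across and 90 mm high, beside the board. Origin at the centre of its underside. To be left alone.
- bottle: A tall glass bottle, 68 mm across and 220 mm high, at the back of the table. Origin at the centre of its underside. To be left alone.
- cups: A stack of clear plastic cups turned upside down, 77 mm across and 95 mm high, at the back. Origin at the centre of its underside. To be left alone.
- mill: A turned wooden pepper mill, 54 mm across and 148 mm high, at the back. Origin at the centre of its underside. To be left alone.
There are look-alikes about, which are no part of the job. What is shaped like the bell but blue, pink or purple is not meant.

How it is judged:
By the outcome, as a careful person would: the job done as asked, in the order asked, and still so for the second after the job is handed in, with the robot touching nothing.
It also fails if it takes over 46 s, if anything falls off the work surface, if the arm or the gripper's body presses on something with over 40 N, if the wrist force passes 120 N, or if a joint passes its speed limit or range.

## Robot

A 6-joint arm with a two-finger parallel gripper is mounted at the origin on the work surface. World frame = base frame: x ahead of the robot, y to its left, z up, the work surface at z = 0. Lengths are in m, angles in rad, forces in N, time in s.
With the tool pointing down it reaches from about 0.225 to 0.875 m from the base axis. Payload 3.4 kg.
Tool frame: the origin (TCP) lies at the very end of the fingers, on their centre line; the grasp point (between the pads) lies 19 mm behind it; z points along the fingers, y is the line along which they close (so a half turn about z gives the same grasp; the last joint's range is limited). The gripper opens to 85 mm and grips with 20 to 120 N. Pads are 22 mm wide; open, the fingers measure 114 mm over their backs; the gripper's body (76 mm by 85 mm) begins 54 mm behind the grasp point. The pads swing forward as they close: fully open they stand 13 mm farther back than shut.
Start: joints at [-1.222, 0.276, 1.505, -0, 1.361, -0.121], TCP at [0.26, -0.513, 0.209] pointing down, gripper open.
Joint ranges: [-2.89, 2.89], [-0.75, 2.08], [0.22, 2.7], [-1.18, 4.32], [0.11, 2.71], [-2.7, 2.7]. Speed limits (rad/s): [2.57, 2.57, 3.14, 3.14, 3.14, 3.14].

## Interface

Orientations are given as a unit quaternion [x, y, z, w].
In Python, from station import readout, vision, robot gives the robot as it stands.
- The arm moves only by the shell command python3 -m creep 'ROWS' [OPENING]. ROWS is JSON, a list of rows, each an object of numbers: "dx", "dy", "dz": the shift along the tool's x, y, z in mm; "ax", "ay", "az": the turn, a rotation vector about the tool's x, y, z in rad. A call has 1 to 8 rows; each row shifts and turns the commanded pose from where the row before left it, along the tool's axes as they then stand; what a row does not reach is not made up. A row lasts 1/10 s, in which the tool goes at most 50 mm and 8.59 degrees, less where a joint would pass 70% of its speed; a pose out of reach is approached as far as the arm can. A call with a gripper value outside its range is refused whole. OPENING is the gripper command: -1 is fully open, 1 is shut, values between are in proportion, set as the call begins (- or left out, the last holds). The fingers move at their own pace and stop on an object; the grip force is fixed at half the most. Time passes only in rows, so rows that do not move let the fingers close. It gives the time, the measured TCP pose, the force, the opening and the grip force at its end, in the units of the state.
- readout.read_state(): the state, without advancing time (a new reading comes with each control period).
- vision.snapshot(name): name is "side" or "top"; returns a dict with "frame" (400x640x3 uint8, blue, green, red), "depth" (400x640 float32, m along the optical axis (not along the pixel's ray), 0 where there is no reading), "fx", "fy", "cx", "cy" (pixels), "world_to_cam" (4x4, takes a point from world to camera coordinates). Camera axes: x right, y down, z forward; pixel columns grow to the right and rows downward; lengths in m; the calibration is good to about 2 mm. A picture is of the moment at which its call begins.
- robot.sign_off(): hands the job in; it is judged then, once.
The state is a dict: "t": time; "joint_pos": joint angles; "joint_velocities": joint speeds; "tau": joint torques, N m; "position": TCP position; "tool_rot": TCP orientation; "ft_force": force on the tool from outside, world axes, zero at the start; "moment": the same for the moment, N m; "finger_gap": finger opening in m; "gripper_force": force on a finger pad.
Only numpy, scipy, OpenCV 4.12 (cv2) and the standard library are available. Lean on these libraries where they do the work, as an engineer would, in place of code of your own. Each camera call takes 0.05 s, during which the arm holds its last target. There are 200 camera calls.

## Working session

There is one attempt and no reset: what is moved stays moved. The work goes in short steps, Python scripts to look and compute and a shell command to move; the robot and the scene stay as the last step left them, time stands still between calls to the robot, and variables do not carry over. Pictures are saved under pics/ and viewed, at most 10 in all, crops included, and the job is handed in when it is done.

```bash
mkdir -p pics
cat > h.py <<'E'
import numpy as np, cv2
from station import readout, vision, robot
def grab(n, f):
    s=vision.snapshot(n); cv2.imwrite(f'pics/{f}.png', s['frame']); np.savez(f'{f}.npz', **s); return s
def ray(s,u,v,z):
    T=np.array(s['world_to_cam']); R=T[:3,:3]; c=-R.T@T[:3,3]
    d=R.T@np.array([(u-s['cx'])/s['fx'],(v-s['cy'])/s['fy'],1]); return c+d*(z-c[2])/d[2]
def cloud(s):
    v,u=np.mgrid[:400,:640]; d=s['depth']; T=np.array(s['world_to_cam'])
    p=np.stack([(u-s['cx'])/s['fx']*d,(v-s['cy'])/s['fy']*d,d],-1); return (p-T[:3,3])@T[:3,:3]
E
python3 - <<'E'
from h import *
for n in('top','side'):
    s=grab(n,n+'0'); T=s['world_to_cam']; print(n,-T[:3,:3].T@T[:3,3])
st=readout.read_state(); print(st['t'],st['position'],st['tool_rot'],st['finger_gap'])
from scipy.spatial.transform import Rotation as R; print(R.from_quat(st['tool_rot']).as_matrix().round(3))
E
```

```text
top [0.40669512 0.07335744 1.66444538]
side [0.44199737 1.05854443 0.79954871]
0.1 [ 0.26013555 -0.51223141  0.20833146] [ 9.72532168e-01  2.32767093e-01 -9.36199390e-05 -8.08543086e-04] 0.08515208408085895
[[ 0.892  0.453 -0.001]
 [ 0.453 -0.892  0.002]
 [ 0.    -0.002 -1.   ]]
```

View pics/top0.png

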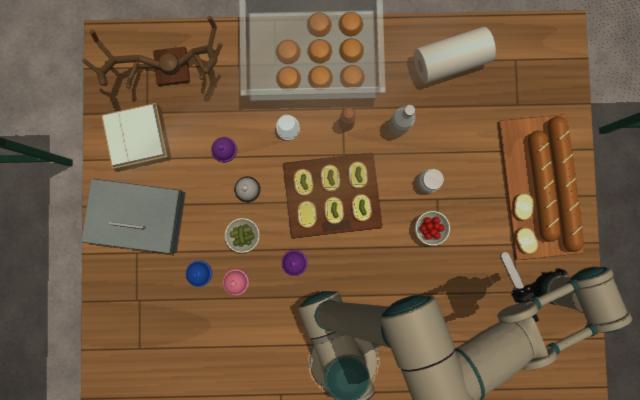

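View pics/side0.png

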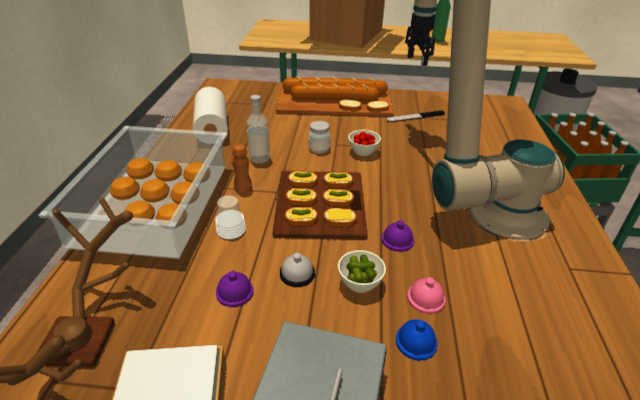

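The top view shows the steel bell at about (247,189), the gherkin bowl at (242,235), the bare slice at (307,214) and the tomatoes at (432,228). In the side view the bell's plunger is near (297,258) and the bare slice near (340,215).

Run:
```python
from h import *
for n,win in (('top',dict(bell=(230,172,265,206),bowl=(222,215,264,255),bare=(296,200,319,228))),('side',dict(bell=(275,245,320,290),bowl=(335,245,390,295),bare=(322,203,360,228)))):
    s=dict(np.load(n+'0.npz')); P=cloud(s); hsv=cv2.cvtColor(s['frame'],cv2.COLOR_BGR2HSV)
    for k,(a,b,c,d) in win.items():
        p=P[b:d,a:c]; h=hsv[b:d,a:c]; ok=s['depth'][b:d,a:c]>0
        if k=='bell': m=ok&(p[...,2]>.02); t=ok&(p[...,2]>.057)
        if k=='bowl': m=ok&(p[...,2]>.048); t=ok&(p[...,2]>.062)
        if k=='bare': m=ok&(h[...,0]>18)&(h[...,0]<35)&(h[...,1]>100)&(h[...,2]>120)&(p[...,2]>.03); t=m
        for q in(m,t):
            v,u=np.nonzero(q)
            if len(u):
                (cu,cv),r=cv2.minEnclosingCircle(np.float32(np.c_[u,v])); 
                z=dict(bell=.064,bowl=.055,bare=.038)[k]
                print(n,k,len(u),'mean',p[q].mean(0).round(4),'mid',((p[q].min(0)+p[q].max(0))/2).round(4),'zmax',p[q][:,2].max().round(4),'ray',ray(s,u.mean()+a,v.mean()+b,z).round(4))
a=cv2.imread('pics/top0.png')[165:260,215:335]; b=cv2.imread('pics/side0.png')[200:300,270:390]
cv2.imwrite('pics/z.png',np.vstack([cv2.resize(a,(480,290),interpolation=2),cv2.resize(b,(480,300),interpolation=2)]))
```

```text
top bell 397 mean [0.5605 0.3001 0.0418] mid [0.5607 0.3024 0.0463] zmax 0.0725 ray [0.5584 0.297  0.064 ]
top bell 30 mean [0.562  0.303  0.0647] mid [0.5615 0.3031 0.0648] zmax 0.0725 ray [0.5621 0.3031 0.064 ]
top bowl 532 mean [0.4119 0.3163 0.0598] mid [0.4113 0.3149 0.0658] zmax 0.0835 ray [0.4119 0.3171 0.055 ]
top bowl 194 mean [0.4131 0.3148 0.0671] mid [0.4095 0.3196 0.0728] zmax 0.0835 ray [0.4132 0.3167 0.055 ]
top bare 271 mean [0.4746 0.1086 0.0389] mid [0.4743 0.1087 0.0404] zmax 0.0501 ray [0.4746 0.1087 0.038 ]
top bare 271 mean [0.4746 0.1086 0.0389] mid [0.4743 0.1087 0.0404] zmax 0.0501 ray [0.4746 0.1087 0.038 ]
side bell 606 mean [0.5611 0.3186 0.0376] mid [0.5625 0.3111 0.0422] zmax 0.0642 ray [0.5569 0.3443 0.064 ]
side bell 43 mean [0.5625 0.3069 0.0606] mid [0.5626 0.3049 0.0606] zmax 0.0642 ray [0.5619 0.3104 0.064 ]
side bowl 771 mean [0.4112 0.3201 0.0565] mid [0.412  0.317  0.0592] zmax 0.0704 ray [0.4111 0.3191 0.055 ]
side bowl 146 mean [0.413  0.3207 0.0655] mid [0.4127 0.3165 0.0663] zmax 0.0704 ray [0.4125 0.3102 0.055 ]
side bare 300 mean [0.4758 0.1104 0.0348] mid [0.4765 0.1071 0.0348] zmax 0.0393 ray [0.4756 0.1145 0.038 ]
side bare 300 mean [0.4758 0.1104 0.0348] mid [0.4765 0.1071 0.0348] zmax 0.0393 ray [0.4756 0.1145 0.038 ]
```

View pics/z.png

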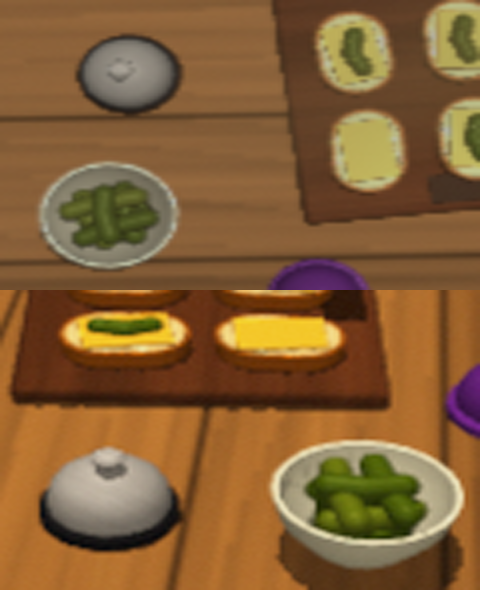

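Plunger at about (0.562, 0.303, 0.064), bare cheese at (0.475, 0.1085, 0.038) and gherkin heap at (0.412, 0.317, 0.070). The look-alike domes are purple, pink and blue, so they're ruled out. I'll lift, shut the fingers and cross high.

```bash
python3 -m creep '[{"dz":-20},{"dz":-40},{"dz":-40},{"dz":-20},{"dx":15,"dy":-14},{"dx":26,"dy":-24},{"dx":26,"dy":-24},{"dx":26,"dy":-24}]' 1
python3 -m creep '[{"dx":26,"dy":-24},{"dx":26,"dy":-24},{"dx":26,"dy":-24},{"dx":26,"dy":-24},{"dx":26,"dy":-24},{"dx":26,"dy":-24},{"dx":26,"dy":-24},{"dx":26,"dy":-24}]'
python3 -m creep '[{"dx":26,"dy":-24},{"dx":26,"dy":-24},{"dx":26,"dy":-24},{"dx":26,"dy":-24},{"dx":26,"dy":-24},{"dx":26,"dy":-24},{"dx":26,"dy":-24},{"dx":26,"dy":-24}]'
cat >> h.py <<'E'
from scipy.spatial.transform import Rotation as Ro
def go(x,y,z):
    st=readout.read_state(); R=Ro.from_quat(st['tool_rot']); p=np.array(st['position'])
    print('t',st['t'],'p',p.round(4),'zaxis',R.as_matrix()[:,2].round(4),'j',np.round(st['joint_pos'],2),'F',np.round(st['ft_force'],2),'gap',round(st['finger_gap'],4))
    print('tool mm',(R.inv().apply(np.array([x,y,z])-p)*1000).round(1))
E
python3 -c "from h import *; go(.562,.303,.10)"
```

```text
t 0.1 p [ 0.2601 -0.5122  0.2083] zaxis [-6.0e-04  1.5e-03 -1.0e+00] j [-1.22  0.28  1.51 -0.    1.36 -0.12] F [-0.3   0.35  0.65] gap 0.0852
tool mm [ 638.2 -590.   109.4]$[0]: bad value
$[0]: bad value
$[0]: bad value
```

```bash
python3 -m creep '[{"dx":0,"dy":0,"dz":-20,"ax":0,"ay":0,"az":0},{"dx":0,"dy":0,"dz":-40,"ax":0,"ay":0,"az":0},{"dx":0,"dy":0,"dz":-40,"ax":0,"ay":0,"az":0},{"dx":0,"dy":0,"dz":-20,"ax":0,"ay":0,"az":0},{"dx":15,"dy":-14,"dz":0,"ax":0,"ay":0,"az":0}]' 1; python3 -c "from h import *; go(.562,.303,.10)"
```

```text
t: 0.6
position: [0.2674, -0.4962, 0.3316]
tool_rot: [0.973, 0.232, 0.0, 0.003]
ft_force: [-0.4, 0.5, -0.5]
finger_gap: 0.0123
gripper_force: 0.0
t 0.6 p [ 0.2674 -0.4962  0.3316] zaxis [ 0.0017 -0.0066 -1.    ] j [-1.2   0.21  1.3  -0.    1.63 -0.1 ] F [-0.35  0.46 -0.45] gap 0.0123
tool mm [ 623.5 -582.2  226.8]
```

```bash
python3 -m creep '[{"dx":26,"dy":-24,"dz":0,"ax":0,"ay":0,"az":0},{"dx":26,"dy":-24,"dz":0,"ax":0,"ay":0,"az":0},{"dx":26,"dy":-24,"dz":0,"ax":0,"ay":0,"az":0},{"dx":26,"dy":-24,"dz":0,"ax":0,"ay":0,"az":0},{"dx":26,"dy":-24,"dz":0,"ax":0,"ay":0,"az":0},{"dx":26,"dy":-24,"dz":0,"ax":0,"ay":0,"az":0},{"dx":26,"dy":-24,"dz":0,"ax":0,"ay":0,"az":0},{"dx":26,"dy":-24,"dz":0,"ax":0,"ay":0,"az":0}]' >/dev/null
python3 -m creep '[{"dx":26,"dy":-24,"dz":0,"ax":0,"ay":0,"az":0},{"dx":26,"dy":-24,"dz":0,"ax":0,"ay":0,"az":0},{"dx":26,"dy":-24,"dz":0,"ax":0,"ay":0,"az":0},{"dx":26,"dy":-24,"dz":0,"ax":0,"ay":0,"az":0},{"dx":26,"dy":-24,"dz":0,"ax":0,"ay":0,"az":0},{"dx":26,"dy":-24,"dz":0,"ax":0,"ay":0,"az":0},{"dx":26,"dy":-24,"dz":0,"ax":0,"ay":0,"az":0},{"dx":26,"dy":-24,"dz":0,"ax":0,"ay":0,"az":0}]' >/dev/null; python3 -c "from h import *; go(.562,.303,.10)"
```

```text
t 2.2 p [0.4628 0.0397 0.3273] zaxis [-3.5e-03  6.0e-04 -1.0e+00] j [-0.06  0.06  1.49  0.    1.6   1.04] F [-0.9   0.08  0.68] gap 0.0001
tool mm [ 208.5 -189.3  227.1]
```

```bash
python3 -m creep '[{"dx":26,"dy":-24,"dz":0,"ax":0,"ay":0,"az":0},{"dx":26,"dy":-24,"dz":0,"ax":0,"ay":0,"az":0},{"dx":26,"dy":-24,"dz":0,"ax":0,"ay":0,"az":0},{"dx":26,"dy":-24,"dz":0,"ax":0,"ay":0,"az":0},{"dx":26,"dy":-24,"dz":0,"ax":0,"ay":0,"az":0},{"dx":26,"dy":-22,"dz":0,"ax":0,"ay":0,"az":0},{"dx":24,"dy":-20,"dz":20,"ax":0,"ay":0,"az":0},{"dx":14,"dy":-12,"dz":40,"ax":0,"ay":0,"az":0}]' >/dev/null
python3 -m creep '[{"dx":0,"dy":0,"dz":40,"ax":0,"ay":0,"az":0},{"dx":0,"dy":0,"dz":40,"ax":0,"ay":0,"az":0},{"dx":0,"dy":0,"dz":30,"ax":0,"ay":0,"az":0},{"dx":0,"dy":0,"dz":20,"ax":0,"ay":0,"az":0},{"dx":0,"dy":0,"dz":0,"ax":0,"ay":0,"az":0},{"dx":0,"dy":0,"dz":0,"ax":0,"ay":0,"az":0}]' >/dev/null
python3 - <<'E'
from h import *
go(.562,.303,.10)
s=grab('side','side1'); t=grab('top','top1')
cv2.imwrite('pics/z1.png',np.hstack([cv2.resize(s['frame'][180:300,250:390],(390,334)),cv2.resize(t['frame'][140:260,200:340],(390,334))]))
E
```

```text
t 3.6 p [0.5573 0.2804 0.1384] zaxis [-2.2e-03 -6.0e-04 -1.0e+00] j [0.35 0.39 1.51 0.   1.24 1.46] F [-0.11 -0.25  0.4 ] gap -0.0001
tool mm [ 14.5 -18.   38.4]
```

View pics/z1.png

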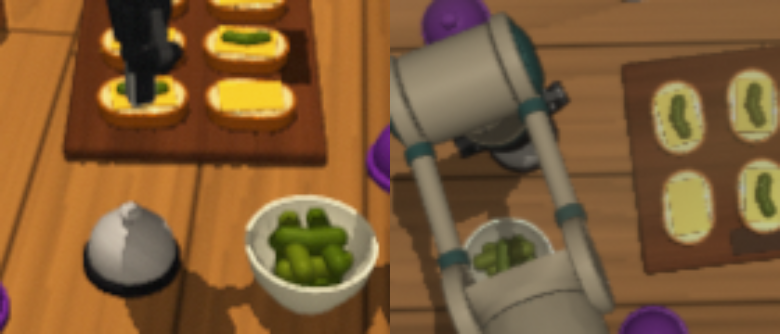

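The side crop shows the shut fingertips at about pixel (300,216), above and behind the bell's plunger at (296,255). They aren't touching anything. I'll finish the alignment at low height.

```bash
python3 -m creep '[{"dx":7,"dy":-9,"dz":0,"ax":0,"ay":0,"az":0},{"dx":7,"dy":-9,"dz":0,"ax":0,"ay":0,"az":0},{"dx":0,"dy":0,"dz":20,"ax":0,"ay":0,"az":0},{"dx":0,"dy":0,"dz":20,"ax":0,"ay":0,"az":0},{"dx":0,"dy":0,"dz":10,"ax":0,"ay":0,"az":0},{"dx":0,"dy":0,"dz":0,"ax":0,"ay":0,"az":0},{"dx":0,"dy":0,"dz":0,"ax":0,"ay":0,"az":0}]' >/dev/null
python3 - <<'E'
from h import *
print(ray(dict(np.load('side1.npz')),300,216,.138))
s=grab('side','side2'); go(.562,.303,.064)
p=readout.read_state()['position']
T=s['world_to_cam']; f=lambda P:(lambda c:(s['fx']*c[0]/c[2]+s['cx'],s['fy']*c[1]/c[2]+s['cy']))(T[:3,:3]@P+T[:3,3])
print('tcp px',f(np.array(p)),'plunger px',f(np.array([.562,.303,.064])))
cv2.imwrite('pics/z2.png',cv2.resize(s['frame'][215:290,250:345],(760,600),interpolation=2))
E
```

```text
[0.56185585 0.25521789 0.138     ]
t 4.45 p [0.5638 0.3032 0.0901] zaxis [ 1.8e-03  7.0e-04 -1.0e+00] j [ 0.38  0.45  1.54 -0.    1.15  1.49] F [-0.45 -0.65 -0.56] gap 0.0002
tool mm [-1.8 -0.7 26.1]
tcp px (np.float64(296.3854881041783), np.float64(245.32838171822812)) plunger px (np.float64(297.33702012758744), np.float64(253.6227016147766))
```

View pics/z2.png

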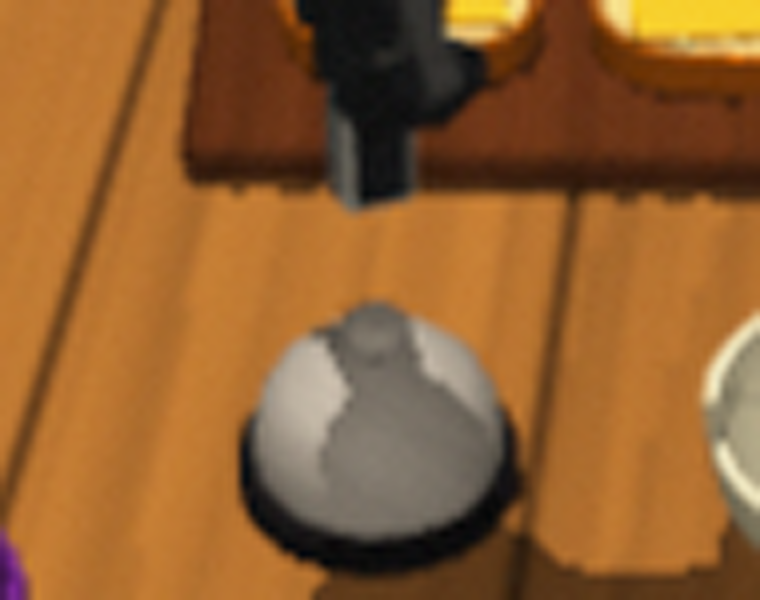

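The crop shows the fingertip's lower edge at pixel (296,240) and the plunger top at (297,254). The fingers are clear of the bell. The tip sits about 5 px above where the TCP should appear, so I'll check it against depth.

Run:
```python
from h import *
s=dict(np.load('side2.npz')); P=cloud(s)
for v in range(226,246,2): print(v,[P[v,u].round(3).tolist() for u in(293,296,300)])
m=(P[...,2]>.045)&(np.hypot(P[...,0]-.562,P[...,1]-.303)<.05)
m[:,:]&=True; v,u=np.nonzero(m&(np.arange(400)[:,None]>243)); q=P[v,u]; q=q[q[:,2]>.06]; print('plunger',q.mean(0).round(4),q.max(0).round(4),len(q))
```

```text
226 [[0.567, 0.324, 0.166], [0.558, 0.342, 0.181], [0.546, 0.363, 0.2]]
228 [[0.567, 0.323, 0.159], [0.558, 0.343, 0.176], [0.546, 0.364, 0.196]]
230 [[0.569, 0.316, 0.146], [0.558, 0.343, 0.171], [0.548, 0.348, 0.177]]
232 [[0.569, 0.317, 0.142], [0.558, 0.344, 0.167], [0.553, 0.316, 0.143]]
234 [[0.569, 0.313, 0.133], [0.562, 0.319, 0.139], [0.553, 0.314, 0.135]]
236 [[0.569, 0.313, 0.127], [0.562, 0.319, 0.133], [0.553, 0.315, 0.13]]
238 [[0.57, 0.313, 0.121], [0.562, 0.318, 0.126], [0.554, 0.314, 0.123]]
240 [[0.569, 0.315, 0.117], [0.562, 0.318, 0.12], [0.554, 0.309, 0.113]]
242 [[0.59, 0.195, -0.0], [0.583, 0.192, -0.003], [0.572, 0.192, -0.002]]
244 [[0.589, 0.202, -0.001], [0.582, 0.198, -0.004], [0.571, 0.2, -0.001]]
plunger [0.5635 0.3075 0.0619] [0.5717 0.3169 0.0637] 32
```

```bash
python3 -m creep '[{"dx":-1,"dy":-1,"dz":10,"ax":0,"ay":0,"az":0},{"dx":0,"dy":0,"dz":8,"ax":0,"ay":0,"az":0},{"dx":0,"dy":0,"dz":4,"ax":0,"ay":0,"az":0},{"dx":0,"dy":0,"dz":0,"ax":0,"ay":0,"az":0},{"dx":0,"dy":0,"dz":0,"ax":0,"ay":0,"az":0}]'
python3 - <<'E'
from h import *
go(.5625,.304,.064)
s=grab('side','side3'); P=cloud(s)
for v in range(238,256,2): print(v,[P[v,u].round(3).tolist() for u in(293,296,300)])
cv2.imwrite('pics/z3.png',cv2.resize(s['frame'][215:290,250:345],(760,600),interpolation=2))
E
```

```text
t: 4.95
position: [0.5617, 0.303, 0.0669]
tool_rot: [0.973, 0.233, -0.0, 0.0]
ft_force: [-0.2, 0.1, 0.1]
finger_gap: -0.0
gripper_force: 0.0
t 4.95 p [0.5617 0.303  0.0669] zaxis [-2.e-04 -2.e-04 -1.e+00] j [ 0.39  0.47  1.57 -0.    1.1   1.49] F [-0.24  0.11  0.14] gap -0.0
tool mm [ 1.2 -0.5  2.9]
238 [[0.569, 0.314, 0.122], [0.559, 0.336, 0.142], [0.548, 0.355, 0.16]]
240 [[0.569, 0.315, 0.116], [0.559, 0.335, 0.135], [0.554, 0.315, 0.118]]
242 [[0.57, 0.312, 0.108], [0.562, 0.322, 0.117], [0.553, 0.317, 0.114]]
244 [[0.57, 0.313, 0.102], [0.562, 0.32, 0.109], [0.554, 0.316, 0.107]]
246 [[0.571, 0.31, 0.094], [0.562, 0.318, 0.102], [0.554, 0.314, 0.099]]
248 [[0.587, 0.216, -0.002], [0.563, 0.317, 0.094], [0.555, 0.31, 0.089]]
250 [[0.586, 0.223, -0.002], [0.578, 0.223, -0.002], [0.568, 0.222, -0.001]]
252 [[0.585, 0.229, -0.003], [0.577, 0.229, -0.003], [0.567, 0.231, 0.0]]
254 [[0.583, 0.239, -0.001], [0.565, 0.302, 0.062], [0.556, 0.3, 0.061]]
```

View pics/z3.png

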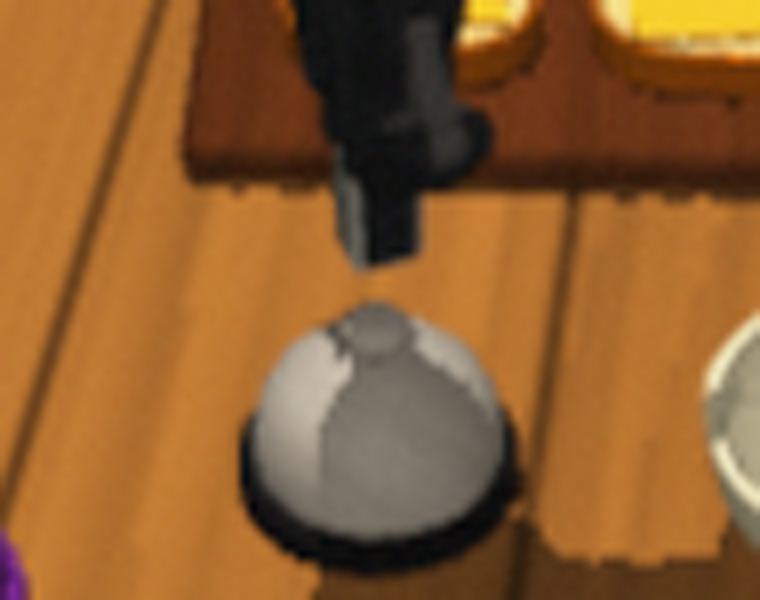

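The crop shows the tips still about 25 mm above the plunger, at pixel (296,248) against (297,254). The reported TCP says 3 mm. I'll trust the force and go down in small steps.

```bash
for i in 1; do python3 -m creep '[{"dx":0,"dy":0,"dz":3,"ax":0,"ay":0,"az":0},{"dx":0,"dy":0,"dz":0,"ax":0,"ay":0,"az":0},{"dx":0,"dy":0,"dz":2,"ax":0,"ay":0,"az":0},{"dx":0,"dy":0,"dz":0,"ax":0,"ay":0,"az":0}]'; done
```

```text
t: 5.4
position: [0.5615, 0.303, 0.0618]
tool_rot: [0.973, 0.233, -0.0, 0.0]
ft_force: [0.2, -0.8, 0.9]
finger_gap: 0.0001
gripper_force: 0.0
```

```bash
python3 -c "
from h import *
P=cloud(dict(np.load('side3.npz'))); v,u=np.mgrid[:400,:640]; q=P[(P[...,2]>.085)&(P[...,2]<.11)&(np.hypot(P[...,0]-.56,P[...,1]-.3)<.06)]
print(len(q),q.min(0),q.max(0),q.mean(0))"
```

```text
67 [0.54913873 0.30293085 0.08500451] [0.57396785 0.31959411 0.10990026] [0.56132983 0.31247598 0.10064484]
```

```bash
python3 -m creep '[{"dx":0,"dy":0,"dz":2,"ax":0,"ay":0,"az":0},{"dx":0,"dy":0,"dz":0,"ax":0,"ay":0,"az":0}]' | egrep 'pos|ft'
python3 -m creep '[{"dx":0,"dy":0,"dz":2,"ax":0,"ay":0,"az":0},{"dx":0,"dy":0,"dz":0,"ax":0,"ay":0,"az":0}]' | egrep 'pos|ft'
```

```text
position: [0.5615, 0.303, 0.0598]
ft_force: [0.4, -1.0, -0.2]
position: [0.5615, 0.303, 0.0578]
ft_force: [-0.2, 0.2, -0.0]
```

No contact at 0.058, so the fingers do end above the reported TCP. I'll keep going down in guarded steps.

```bash
python3 -m creep '[{"dx":0,"dy":0,"dz":4,"ax":0,"ay":0,"az":0},{"dx":0,"dy":0,"dz":0,"ax":0,"ay":0,"az":0}]' | egrep 'pos|ft'
python3 -m creep '[{"dx":0,"dy":0,"dz":4,"ax":0,"ay":0,"az":0},{"dx":0,"dy":0,"dz":0,"ax":0,"ay":0,"az":0}]' | egrep 'pos|ft'
python3 - <<'E'
from h import *
s=grab('side','side4'); P=cloud(s)
for v in range(244,260,2): print(v,[P[v,u].round(3).tolist() for u in(296,300)])
cv2.imwrite('pics/z4.png',cv2.resize(s['frame'][215:290,250:345],(760,600),interpolation=2))
E
```

```text
position: [0.5612, 0.3029, 0.0534]
ft_force: [-0.3, 0.3, -0.2]
position: [0.5613, 0.3029, 0.0494]
ft_force: [0.6, 0.7, 0.1]
244 [[0.559, 0.335, 0.124], [0.548, 0.356, 0.144]]
246 [[0.56, 0.333, 0.116], [0.554, 0.313, 0.098]]
248 [[0.562, 0.318, 0.096], [0.554, 0.315, 0.094]]
250 [[0.562, 0.32, 0.091], [0.554, 0.316, 0.089]]
252 [[0.563, 0.317, 0.082], [0.554, 0.314, 0.081]]
254 [[0.563, 0.314, 0.073], [0.556, 0.3, 0.061]]
256 [[0.564, 0.31, 0.062], [0.556, 0.303, 0.057]]
258 [[0.563, 0.315, 0.062], [0.555, 0.308, 0.055]]
```

View pics/z4.png

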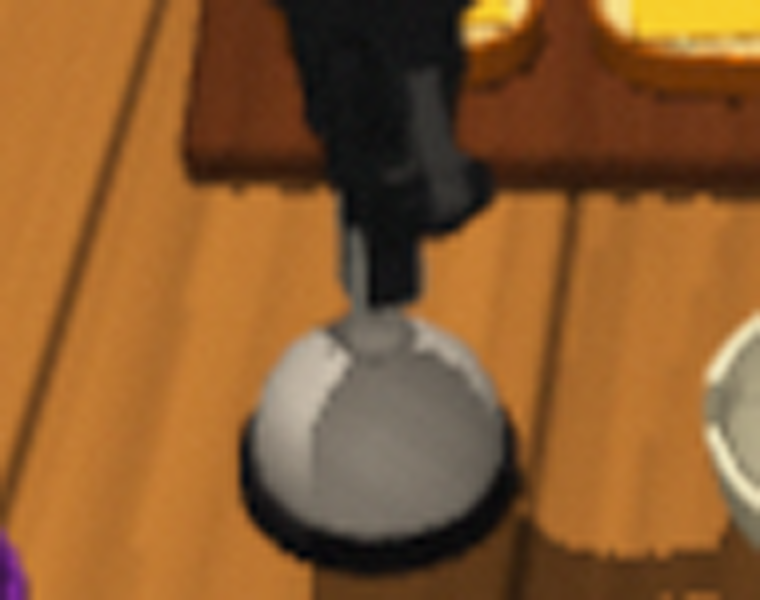

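The crop shows the tips at row 253, roughly 10 mm above the plunger and centred on it at column 297. I'll keep going.

```bash
python3 -m creep '[{"dx":0,"dy":0,"dz":4,"ax":0,"ay":0,"az":0},{"dx":0,"dy":0,"dz":0,"ax":0,"ay":0,"az":0}]' | egrep 'pos|ft'
python3 -m creep '[{"dx":0,"dy":0,"dz":3,"ax":0,"ay":0,"az":0},{"dx":0,"dy":0,"dz":0,"ax":0,"ay":0,"az":0}]' | egrep 'pos|ft'
python3 -m creep '[{"dx":0,"dy":0,"dz":2,"ax":0,"ay":0,"az":0},{"dx":0,"dy":0,"dz":0,"ax":0,"ay":0,"az":0}]' | egrep 'pos|ft'
python3 -m creep '[{"dx":0,"dy":0,"dz":2,"ax":0,"ay":0,"az":0},{"dx":0,"dy":0,"dz":0,"ax":0,"ay":0,"az":0}]' | egrep 'pos|ft'
```

```text
position: [0.5613, 0.3029, 0.0455]
ft_force: [-0.6, -0.4, -0.6]
position: [0.5614, 0.3029, 0.0426]
ft_force: [-0.2, 0.4, 0.7]
position: [0.5618, 0.3031, 0.0411]
ft_force: [-0.3, 0.6, 1.2]
position: [0.5618, 0.3031, 0.0392]
ft_force: [-1.2, -0.2, 2.5]
```

Contact is at TCP z of about 0.041, so the tips sit about 23 mm above the reported TCP. I'll press right down.

```bash
python3 -m creep '[{"dx":0,"dy":0,"dz":2,"ax":0,"ay":0,"az":0},{"dx":0,"dy":0,"dz":0,"ax":0,"ay":0,"az":0}]' | egrep 'pos|ft'
python3 -m creep '[{"dx":0,"dy":0,"dz":1.5,"ax":0,"ay":0,"az":0},{"dx":0,"dy":0,"dz":0,"ax":0,"ay":0,"az":0}]' | egrep 'pos|ft'
```

```text
position: [0.5618, 0.3031, 0.0372]
ft_force: [-0.8, 0.1, 3.5]
position: [0.5619, 0.3032, 0.0367]
ft_force: [-1.1, -1.4, 8.2]
```

The force jumped to 8 N at the stop, so the plunger is right down. I'll release straight up, then cross high to the bare sandwich.

```bash
python3 -m creep '[{"dx":0,"dy":0,"dz":-5,"ax":0,"ay":0,"az":0},{"dx":0,"dy":0,"dz":-10,"ax":0,"ay":0,"az":0},{"dx":0,"dy":0,"dz":-30,"ax":0,"ay":0,"az":0},{"dx":0,"dy":0,"dz":-40,"ax":0,"ay":0,"az":0},{"dx":0,"dy":0,"dz":-45,"ax":0,"ay":0,"az":0},{"dx":0,"dy":0,"dz":-45,"ax":0,"ay":0,"az":0},{"dx":0,"dy":0,"dz":-40,"ax":0,"ay":0,"az":0},{"dx":0,"dy":0,"dz":0,"ax":0,"ay":0,"az":0}]' | egrep 'pos|ft'
python3 -m creep '[{"dx":-20,"dy":16,"dz":0,"ax":0,"ay":0,"az":0},{"dx":-28,"dy":23,"dz":0,"ax":0,"ay":0,"az":0},{"dx":-28,"dy":23,"dz":0,"ax":0,"ay":0,"az":0},{"dx":-28,"dy":23,"dz":0,"ax":0,"ay":0,"az":0},{"dx":-28,"dy":22,"dz":0,"ax":0,"ay":0,"az":0},{"dx":-20,"dy":16,"dz":0,"ax":0,"ay":0,"az":0},{"dx":-14,"dy":11,"dz":0,"ax":0,"ay":0,"az":0},{"dx":0,"dy":0,"dz":0,"ax":0,"ay":0,"az":0}]' >/dev/null
python3 - <<'E'
from h import *
go(.475,.1085,.057)
s=grab('side','side5'); P=cloud(s)
m=(P[...,2]>.055)&(np.hypot(P[...,0]-.562,P[...,1]-.303)<.045)&(P[...,2]<.08); print('plunger up?',P[m].mean(0),P[m][:,2].max(),m.sum())
a=dict(np.load('side0.npz')); d=cv2.absdiff(a['frame'],s['frame']).max(2)[240:300,270:390]; print('changed px',(d>40).sum())
E
```

```text
position: [0.5646, 0.3043, 0.2579]
ft_force: [1.0, 0.1, 0.9]
t 9.05 p [0.4727 0.1067 0.2502] zaxis [-0.0016 -0.001  -1.    ] j [ 0.08  0.12  1.61 -0.    1.42  1.18] F [ 0.32 -0.92 -0.19] gap 0.0002
tool mm [  3.2  -0.6 193.2]
plunger up? [0.56242607 0.3077125  0.06061641] 0.0651101772806461 49
changed px 571
```

```bash
python3 -m creep '[{"dx":2,"dy":0,"dz":20,"ax":0,"ay":0,"az":0},{"dx":0,"dy":0,"dz":35,"ax":0,"ay":0,"az":0},{"dx":0,"dy":0,"dz":40,"ax":0,"ay":0,"az":0},{"dx":0,"dy":0,"dz":40,"ax":0,"ay":0,"az":0},{"dx":0,"dy":0,"dz":30,"ax":0,"ay":0,"az":0},{"dx":0,"dy":0,"dz":18,"ax":0,"ay":0,"az":0},{"dx":0,"dy":0,"dz":8,"ax":0,"ay":0,"az":0},{"dx":0,"dy":0,"dz":0,"ax":0,"ay":0,"az":0}]' >/dev/null
python3 - <<'E'
from h import *
go(.475,.1085,.057)
s=grab('side','side6'); P=cloud(s)
q=P[(P[...,2]>.055)&(P[...,2]<.10)&(np.hypot(P[...,0]-.475,P[...,1]-.1085)<.04)]; print('tip',len(q),q.mean(0).round(3),q.min(0).round(3),q.max(0).round(3))
cv2.imwrite('pics/z6.png',cv2.resize(s['frame'][150:300,260:400],(560,600),interpolation=2))
E
```

```text
t 9.9 p [0.4756 0.1099 0.0585] zaxis [-0.0025 -0.     -1.    ] j [0.08 0.29 1.91 0.   0.95 1.18] F [-0.63 -0.19 -0.44] gap 0.0001
tool mm [-1.2  1.   1.5]
tip 55 [0.476 0.119 0.091] [0.464 0.11  0.079] [0.488 0.13  0.1  ]
```

View pics/z6.png

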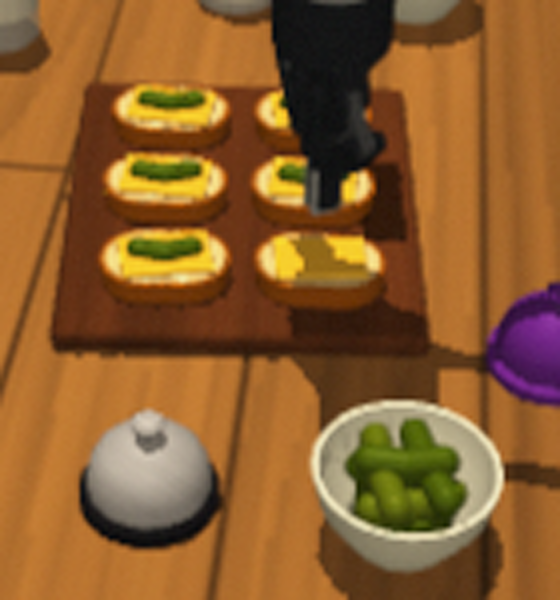

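The picture shows the tips above the middle of the bare sandwich, at depth z of about 0.08, with bell and bowl standing where they were. I'll lower slightly and hold for about 3 s.

```bash
H='x'; python3 -m creep '[{"dx":-1,"dy":1,"dz":6,"ax":0,"ay":0,"az":0},{"dx":0,"dy":0,"dz":0,"ax":0,"ay":0,"az":0},{"dx":0,"dy":0,"dz":0,"ax":0,"ay":0,"az":0},{"dx":0,"dy":0,"dz":0,"ax":0,"ay":0,"az":0},{"dx":0,"dy":0,"dz":0,"ax":0,"ay":0,"az":0},{"dx":0,"dy":0,"dz":0,"ax":0,"ay":0,"az":0},{"dx":0,"dy":0,"dz":0,"ax":0,"ay":0,"az":0},{"dx":0,"dy":0,"dz":0,"ax":0,"ay":0,"az":0}]' | egrep '^t|pos|ft'
python3 -m creep '[{"dx":0,"dy":0,"dz":0,"ax":0,"ay":0,"az":0},{"dx":0,"dy":0,"dz":0,"ax":0,"ay":0,"az":0},{"dx":0,"dy":0,"dz":0,"ax":0,"ay":0,"az":0},{"dx":0,"dy":0,"dz":0,"ax":0,"ay":0,"az":0},{"dx":0,"dy":0,"dz":0,"ax":0,"ay":0,"az":0},{"dx":0,"dy":0,"dz":0,"ax":0,"ay":0,"az":0},{"dx":0,"dy":0,"dz":0,"ax":0,"ay":0,"az":0},{"dx":0,"dy":0,"dz":0,"ax":0,"ay":0,"az":0}]' | egrep '^t|pos|ft'
python3 -m creep '[{"dx":0,"dy":0,"dz":0,"ax":0,"ay":0,"az":0},{"dx":0,"dy":0,"dz":0,"ax":0,"ay":0,"az":0},{"dx":0,"dy":0,"dz":0,"ax":0,"ay":0,"az":0},{"dx":0,"dy":0,"dz":0,"ax":0,"ay":0,"az":0},{"dx":0,"dy":0,"dz":0,"ax":0,"ay":0,"az":0},{"dx":0,"dy":0,"dz":0,"ax":0,"ay":0,"az":0},{"dx":0,"dy":0,"dz":0,"ax":0,"ay":0,"az":0},{"dx":0,"dy":0,"dz":0,"ax":0,"ay":0,"az":0}]' | egrep '^t|pos|ft'
python3 -m creep '[{"dx":0,"dy":0,"dz":0,"ax":0,"ay":0,"az":0},{"dx":0,"dy":0,"dz":0,"ax":0,"ay":0,"az":0},{"dx":0,"dy":0,"dz":0,"ax":0,"ay":0,"az":0},{"dx":0,"dy":0,"dz":0,"ax":0,"ay":0,"az":0},{"dx":0,"dy":0,"dz":0,"ax":0,"ay":0,"az":0},{"dx":0,"dy":0,"dz":0,"ax":0,"ay":0,"az":0}]' | egrep '^t|pos|ft'
```

```text
t: 10.75
position: [0.4757, 0.108, 0.0536]
tool_rot: [0.973, 0.233, 0.0, 0.0]
ft_force: [-0.8, -0.3, -0.1]
t: 11.55
position: [0.4756, 0.108, 0.0536]
tool_rot: [0.973, 0.233, -0.0, 0.0]
ft_force: [-0.7, 0.4, -1.1]
t: 12.35
position: [0.4756, 0.108, 0.0536]
tool_rot: [0.973, 0.233, -0.0, 0.0]
ft_force: [0.4, 0.1, -0.1]
t: 12.95
position: [0.4756, 0.108, 0.0536]
tool_rot: [0.973, 0.233, -0.0, 0.0]
ft_force: [0.5, 0.5, 0.5]
```

```bash
python3 -m creep '[{"dx":0,"dy":0,"dz":-20,"ax":0,"ay":0,"az":0},{"dx":0,"dy":0,"dz":-40,"ax":0,"ay":0,"az":0},{"dx":0,"dy":0,"dz":-45,"ax":0,"ay":0,"az":0},{"dx":0,"dy":0,"dz":-45,"ax":0,"ay":0,"az":0},{"dx":0,"dy":0,"dz":-40,"ax":0,"ay":0,"az":0},{"dx":0,"dy":0,"dz":-10,"ax":0,"ay":0,"az":0},{"dx":0,"dy":0,"dz":0,"ax":0,"ay":0,"az":0}]' | egrep 'pos'
python3 -m creep '[{"dx":4,"dy":-20,"dz":0,"ax":0,"ay":0,"az":0},{"dx":6,"dy":-35,"dz":0,"ax":0,"ay":0,"az":0},{"dx":6,"dy":-35,"dz":0,"ax":0,"ay":0,"az":0},{"dx":6,"dy":-35,"dz":0,"ax":0,"ay":0,"az":0},{"dx":6,"dy":-35,"dz":0,"ax":0,"ay":0,"az":0},{"dx":6,"dy":-35,"dz":0,"ax":0,"ay":0,"az":0},{"dx":4,"dy":-20,"dz":0,"ax":0,"ay":0,"az":0},{"dx":0,"dy":0,"dz":0,"ax":0,"ay":0,"az":0}]' >/dev/null
python3 -c "from h import *; go(.412,.317,.085)"
```

```text
position: [0.4767, 0.1081, 0.2554]
t 14.45 p [0.4102 0.3185 0.2509] zaxis [-0.0044 -0.0015 -1.    ] j [0.53 0.17 1.54 0.   1.43 1.62] F [ 0.06 -0.46  0.01] gap 0.0
tool mm [  1.7   2.3 165.9]
```

```bash
python3 -m creep '[{"dx":1,"dy":2,"dz":20,"ax":0,"ay":0,"az":0},{"dx":0,"dy":0,"dz":40,"ax":0,"ay":0,"az":0},{"dx":0,"dy":0,"dz":40,"ax":0,"ay":0,"az":0},{"dx":0,"dy":0,"dz":35,"ax":0,"ay":0,"az":0},{"dx":0,"dy":0,"dz":20,"ax":0,"ay":0,"az":0},{"dx":0,"dy":0,"dz":8,"ax":0,"ay":0,"az":0},{"dx":0,"dy":0,"dz":0,"ax":0,"ay":0,"az":0},{"dx":0,"dy":0,"dz":0,"ax":0,"ay":0,"az":0}]' >/dev/null
python3 - <<'E'
from h import *
go(.412,.317,.086)
s=grab('side','side7'); P=cloud(s)
q=P[(P[...,2]>.085)&(P[...,2]<.13)&(np.hypot(P[...,0]-.412,P[...,1]-.317)<.04)]; print('tip',len(q),q.mean(0).round(3),q.min(0).round(3),q.max(0).round(3))
cv2.imwrite('pics/z7.png',cv2.resize(s['frame'][150:300,260:400],(560,600),interpolation=2))
E
```

```text
t 15.25 p [0.4146 0.3154 0.0911] zaxis [ 9.e-04  2.e-04 -1.e+00] j [ 0.52  0.29  1.8  -0.    1.05  1.62] F [-0.58 -0.6  -0.2 ] gap 0.0001
tool mm [-1.6 -2.6  5.1]
tip 53 [0.417 0.325 0.123] [0.403 0.313 0.113] [0.427 0.333 0.13 ]
```

View pics/z7.png

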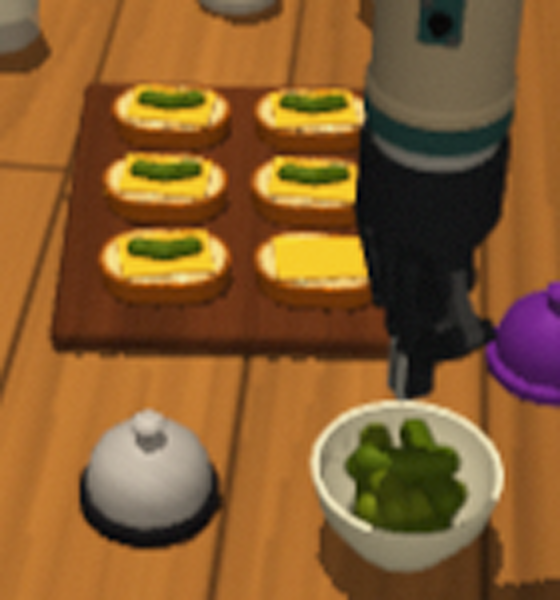

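The picture shows the tips above the middle of the gherkin heap at crop (410,390), about 44 mm up. Nothing has moved. I'll make a small correction, hold for over two seconds, and hand in.

```bash
python3 -m creep '[{"dx":-1,"dy":-2,"dz":5,"ax":0,"ay":0,"az":0},{"dx":0,"dy":0,"dz":0,"ax":0,"ay":0,"az":0},{"dx":0,"dy":0,"dz":0,"ax":0,"ay":0,"az":0},{"dx":0,"dy":0,"dz":0,"ax":0,"ay":0,"az":0},{"dx":0,"dy":0,"dz":0,"ax":0,"ay":0,"az":0},{"dx":0,"dy":0,"dz":0,"ax":0,"ay":0,"az":0},{"dx":0,"dy":0,"dz":0,"ax":0,"ay":0,"az":0},{"dx":0,"dy":0,"dz":0,"ax":0,"ay":0,"az":0}]' | egrep '^t|pos|ft'
python3 -m creep '[{"dx":0,"dy":0,"dz":0,"ax":0,"ay":0,"az":0},{"dx":0,"dy":0,"dz":0,"ax":0,"ay":0,"az":0},{"dx":0,"dy":0,"dz":0,"ax":0,"ay":0,"az":0},{"dx":0,"dy":0,"dz":0,"ax":0,"ay":0,"az":0},{"dx":0,"dy":0,"dz":0,"ax":0,"ay":0,"az":0},{"dx":0,"dy":0,"dz":0,"ax":0,"ay":0,"az":0},{"dx":0,"dy":0,"dz":0,"ax":0,"ay":0,"az":0},{"dx":0,"dy":0,"dz":0,"ax":0,"ay":0,"az":0}]' | egrep '^t|pos|ft'
python3 -m creep '[{"dx":0,"dy":0,"dz":0,"ax":0,"ay":0,"az":0},{"dx":0,"dy":0,"dz":0,"ax":0,"ay":0,"az":0},{"dx":0,"dy":0,"dz":0,"ax":0,"ay":0,"az":0},{"dx":0,"dy":0,"dz":0,"ax":0,"ay":0,"az":0},{"dx":0,"dy":0,"dz":0,"ax":0,"ay":0,"az":0},{"dx":0,"dy":0,"dz":0,"ax":0,"ay":0,"az":0},{"dx":0,"dy":0,"dz":0,"ax":0,"ay":0,"az":0},{"dx":0,"dy":0,"dz":0,"ax":0,"ay":0,"az":0}]' | egrep '^t|pos|ft'
python3 -c "from h import *; print(robot.sign_off())"
```

```text
t: 16.1
position: [0.4122, 0.3169, 0.0855]
tool_rot: [0.973, 0.233, -0.0, 0.0]
ft_force: [0.1, 0.9, -0.1]
t: 16.9
position: [0.4122, 0.3169, 0.0856]
tool_rot: [0.973, 0.233, 0.0, 0.0]
ft_force: [0.5, 0.2, 0.3]
t: 17.7
position: [0.4122, 0.3169, 0.0855]
tool_rot: [0.973, 0.233, -0.0, 0.0]
ft_force: [-0.9, 0.7, 0.8]
the job is handed in; nothing more can be done
None
```

I pressed the bell right down and let it up, pointed still at the missed sandwich for about 3 s, then signed off at 17.7 s still pointing at the gherkin bowl; nothing else was touched.

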